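Slide the notebook out over the riser's edge

TASK

Leave the notebook on the desk riser ready to be taken by its end. First push the box of staples that lies in front of it sideways along the riser, well out of the notebook's way, leaving it flat on the riser; then push the notebook straight towards the riser's front edge (the edge nearest the robot) until about 4 cm of it sticks out past that edge, with its end parallel to the edge. Only push with the fingers, lift nothing, and leave the eraser, the sticky notes and the stamp alone.

Things in the scene. Friction and masses are not known exactly. Their poses are not given: they have to be found in the camera images.
- riser: Fixed desk riser: a white board 300 mm (its x) by 400 mm (its y), 18 mm thick, level, its top 60 mm above the desk, on four short dark steel legs under it. Origin: at desk height (z = 0) under the middle of the board; its x points away from the robot (turned up to about 11 degrees), y to the left. The front edge of the board is at x = -150 mm, the back edge at x = +150 mm, the ends at y = -200 and +200 mm.
- riser_front (a point): Middle of the top front edge of the riser's board (at x = -150 mm, z = 60 mm of the riser); axes as the riser.
- notebook: Loose dark blue hard-cover notebook with an elastic band, 148 mm (its x) by 106 mm (its y), 15 mm thick, about 0.18 kg (varies), lying flat on the riser. Origin: centre of its underside. Its -x end faces the riser's front edge, turned from the riser's axes by up to about 11 degrees; at the start it lies wholly on the board, its front end about 10 to 13 cm behind the edge.
- notebook_front (a point): Middle of the notebook's front (-x) end, at mid thickness, 74 mm from the notebook's centre; axes as the notebook.
- staples_box: Loose small mustard-coloured box of staples with a black stripe, 36 mm (its x) by 62 mm (its y), 20 mm high, about 50 g, lying flat on the riser between the notebook and the front edge, its long side roughly along the edge. Origin: centre of its underside. It slides when pushed.
- eraser: Bystander: eraser, 20 x 43 mm, 12 mm high, on a rear corner of the riser, to the left or right of the notebook. Origin: centre of its underside.
- sticky_pad: Bystander: pad of sticky notes, 78 x 78 mm, 14 mm high, on the other rear corner of the riser. Origin: centre of its underside.
- stamp: Bystander: self-inking stamp, 32 x 52 mm, 86 mm high, standing on the desk to the left of the riser. Origin: centre of its underside.
Things that resemble listed ones, but are neither listed nor needed, are in the scene too. Leave any white look-alike of the staples_box alone.

How it is judged:
By the outcome, as a careful person would: the job done as asked, in the order asked, and still so for the second after the job is handed in, with the robot touching nothing.
It also fails if it takes over 54 s, if anything falls off the work surface, if the arm or the gripper's body presses on something with over 40 N, if the wrist force passes 120 N, or if a joint passes its speed limit or range.

ROBOT

A 6-joint arm with a two-finger parallel gripper is mounted at the origin on a cart in front of the work surface, level with it; the furniture and walls round the work are solid. World frame = base frame: x ahead of the robot, y to its left, z up, the work surface at z = 0. Lengths are in m, angles in degrees, forces in N, time in s.
With the tool pointing down it reaches from about 0.25 to 0.725 m from the base axis. Payload 4 kg.
Tool frame: the origin (TCP) lies between the finger pads; the fingertips stand 25 mm ahead of it and the grasp point (between the pads) lies 6 mm ahead of it; z points along the fingers, y is the line along which they close (so a half turn about z gives the same grasp; the last joint's range is limited). The gripper opens to 85 mm and grips with 20 to 120 N. Pads are 22 mm wide; open, the fingers measure 114 mm over their backs; the gripper's body (76 mm by 85 mm) begins 54 mm behind the grasp point. The pads swing forward as they close: fully open they stand 13 mm farther back than shut.
Start: joints at [-66.979, 13.785, 0.286, 76.501, 0, 90], TCP at [0.196, -0.46, 0.256] pointing down, gripper open.
Joint ranges: [-155.79, 155.79], [-60.16, 107.12], [-62.33, 73.08], [-114, 123.19], [-81.49, 82.49], [-180, 180]. Speed limits (degrees/s): [159.86, 159.86, 180, 180, 180, 180].

INTERFACE

Orientations are given as [roll, pitch, yaw] about the fixed x, y, z axes, in that order (R = Rz(yaw) Ry(pitch) Rx(roll)).
In Python, from station import telemetry, imaging, ticket gives the robot as it stands. The module is installed in compiled form; this text tells all that it offers.
- The arm moves only by the tool drive_tool, never from a script. Its argument "targets" is a list of rows, each a list of 5 numbers: the shift along the tool's x, y, z in mm, then the turn about the tool's z in degrees, then the closure, from 0 (fully open) to 1 (shut). In form: [[tx, ty, tz, turn, claw], ...]. A call has 1 to 5 rows; each row is the pose to reach, as a shift and turn from the pose commanded when the call began, along the tool's axes at that moment; what a row does not reach only later rows make up. A row lasts 1/8 s, in which the tool goes at most 62.5 mm and 10.7 degrees, less where a joint would pass 70% of its speed; a pose out of reach is approached as far as the arm can. A call with a gripper value outside its range is refused whole. The fingers move at their own pace and stop on an object; the grip force is fixed at half the most. Time passes only in rows, so rows that repeat a pose let the fingers close. It gives the time, the measured TCP pose, the force, the opening and the grip force at its end, in the units of the state.
- telemetry.sense(): the state, without advancing time (a new reading comes with each control period).
- imaging.camera(name): name is "scene" or "top" or "wrist"; returns a dict with "color" (384x512x3 uint8, red, green, blue), "intrinsics" (3x3 intrinsics, pixels), "k1" (the pictures are not rectified: a ray, as slopes to the right and down, at radius r is drawn at 1 + k1 r^2 times it, then the intrinsics apply), "rvec" (rotation vector, rad) and "tvec" (3), from world to camera coordinates, as OpenCV has them. Camera axes: x right, y down, z forward; pixel columns grow to the right and rows downward; lengths in m; the calibration is good to about 2 mm. A picture is of the moment at which its call begins. There is no depth.
- ticket.job_done(): hands the job in; it is judged then, once.
The state is a dict: "time_s": time; "joint_pos": joint angles; "joint_velocities": joint speeds; "joint_efforts": joint torques, N m; "eef_pos": TCP position; "eef_rot": TCP orientation; "force": force on the tool from outside, world axes, zero at the start; "ft_torque": the same for the moment, N m; "gripper_width": finger opening in m; "grip_force": force on a finger pad.
Only numpy, scipy, OpenCV 4.12 (cv2) and the standard library are available. Lean on these libraries where they do the work, as an engineer would, in place of code of your own. Each camera call takes 0.05 s, during which the arm holds its last target. There are 200 camera calls.

## Working session

There is one attempt and no reset: what is moved stays moved. The work goes in short steps, Python scripts to look and compute and a tool call to move; the robot and the scene stay as the last step left them, time stands still between calls to the robot, and variables do not carry over. Pictures are saved under pics/ and viewed, at most 10 in all, crops included, and the job is handed in when it is done.

Besides the shell and the picture viewer there is one more tool, called after "Emit:" by a JSON object that holds its "api" and its "payload". drive_tool: Moves the arm, as the interface text tells. Its arguments: {"type":"object","properties":{"targets":{"type":"array","items":{"type":"array","items":{"type":"number"}}}},"required":["targets"]}

```bash
mkdir -p pics; cat > h.py <<'E'
import numpy as np, cv2
from station import telemetry, imaging, ticket
def cast(c,uv,z):
    """pixels -> world points on plane z"""
    K=c["intrinsics"]; R,_=cv2.Rodrigues(np.array(c["rvec"],float)); t=np.array(c["tvec"],float).reshape(3)
    uv=np.asarray(uv,float).reshape(-1,2)
    K=np.array(K); d=(uv-[K[0,2],K[1,2]])/[K[0,0],K[1,1]]
    s=d.copy()
    for _ in range(20): s=d/(1+c["k1"]*(s**2).sum(1,keepdims=True))
    r=np.c_[s,np.ones(len(s))]@R; o=-R.T@t
    return o+r*((z-o[2])/r[:,2])[:,None]
def save(c,n): cv2.imwrite(f"pics/{n}.png",cv2.cvtColor(c["color"],cv2.COLOR_RGB2BGR))
E
python3 - <<'E'
from h import *
a=imaging.camera("top");b=imaging.camera("scene")
for c in(a,b): print(c["k1"],c["intrinsics"],c["rvec"],c["tvec"])
cv2.imwrite("pics/0.png",cv2.cvtColor(cv2.resize(a["color"],(800,600)),cv2.COLOR_RGB2BGR)); save(b,"1")
print(telemetry.sense())
E
```

```text
0.02738675456100371 [[430.15025604   0.         253.33739737]
 [  0.         430.15025604 192.73835954]
 [  0.           0.           1.        ]] [ 2.16112185 -2.1572238   0.14390115] [-0.16966221  0.51033741  1.1219519 ]
0.004846215466630068 [[396.7152724    0.         257.45398758]
 [  0.         396.7152724  191.02480963]
 [  0.           0.           1.        ]] [ 1.19322929 -2.18358252  1.11643469] [0.14087401 0.35966726 0.88226175]
{'time_s': 0.1, 'joint_pos': array([-6.69794892e+01,  1.38261081e+01,  2.19602990e-01,  7.65005780e+01,
        3.58578859e-04,  8.99988675e+01]), 'joint_velocities': array([-0.12121395, -0.20127219,  0.14688168,  0.01864404, -0.00369423,
       -0.06393236]), 'joint_efforts': array([-3.99640358e-04, -3.73136902e+01,  2.53010792e+01,  1.08469135e-02,
        1.05389425e-06,  1.50650794e-05]), 'eef_pos': array([ 0.19532612, -0.45969743,  0.2555052 ]), 'eef_rot': array([-1.79892917e+02, -3.60694728e-04,  2.30216426e+01]), 'force': array([0.0424895 , 0.07312031, 0.05129617]), 'ft_torque': array([ 0.02261251, -0.00411828, -0.0060264 ]), 'grip_force': 0.0, 'gripper_width': 0.08533648073092437}
```

View pics/0.png

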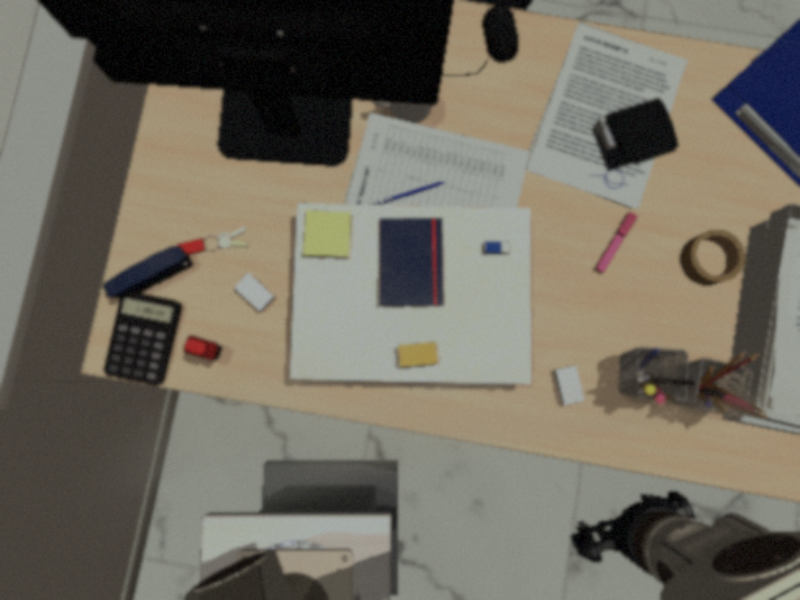

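View pics/1.png

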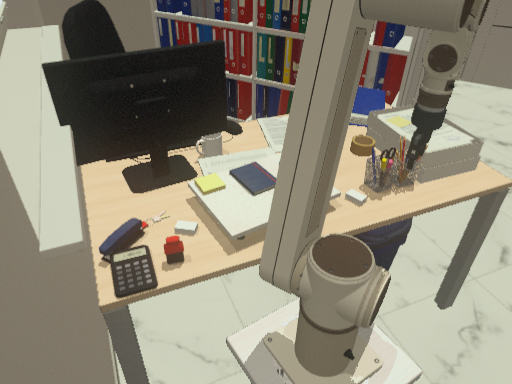

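The top view (800x600) shows the riser at cols 290–532, rows 205–384. On it are the notebook (379–443, 218–306), the staples box at (418,355), the sticky pad at (327,234) and the eraser at (496,247). The stamp is at (203,348). The white boxes at (254,292) and (568,385) are look-alikes on the desk. The scene view shows the arm partly hiding the riser.

```bash
cat >> h.py <<'E'
def rect(c,m,z,near):
    """largest blob of mask near a pixel -> world min-area rectangle"""
    cs,_=cv2.findContours(m.astype(np.uint8),cv2.RETR_EXTERNAL,cv2.CHAIN_APPROX_NONE)
    cs=[k for k in cs if cv2.contourArea(k)>25]
    k=min(cs,key=lambda k:-cv2.pointPolygonTest(cv2.convexHull(k),near,True))
    w=cast(c,k.reshape(-1,2),z)[:,:2]
    (x,y),(a,b),t=cv2.minAreaRect((w*1000).astype(np.float32)); 
    t=t%180
    if abs((t+45)%180-45)>45: a,b,t=b,a,t-90
    t=(t+90)%180-90
    return np.round([x,y,a,b,t],1) # centre, size along heading, across, heading deg
def measure(c,nb=(263,168),st=(267,227),ri=(220,210)):
    im=cv2.GaussianBlur(c["color"],(3,3),0); H=cv2.cvtColor(im,cv2.COLOR_RGB2HSV).astype(int)
    h,s,v=H[...,0],H[...,1],H[...,2]
    board=(s<35)&(v>120)
    out={}
    for n,m,z,p in(("riser",board,.06,ri),("book",v<100,.075,nb),("staples",(h>12)&(h<28)&(s>120),.08,st)):
        if p is None: continue
        try: out[n]=rect(c,m,z,p)
        except Exception as e: out[n]=e
    return out
E
python3 - <<'E'
from h import *
a=imaging.camera("top")
H=cv2.cvtColor(a["color"],cv2.COLOR_RGB2HSV)
for p in [(220,210),(263,168),(267,227),(330,160),(315,158),(209,150),(350,200),(130,222)]: print(p,H[p[1],p[0]])
print(measure(a))
print("eraser,pad,stamp",cast(a,[(317,158),(209,150)],.073).round(3),cast(a,(130,222),.04).round(3))
print("riser corners",cast(a,[(185,242),(340,245),(340,133),(190,130)],.06).round(3))
E
```

```text
(220, 210) [ 56  10 172]
(263, 168) [115 101  58]
(267, 227) [ 23 140 158]
(330, 160) [ 39  15 171]
(315, 158) [111 169 110]
(209, 150) [ 33  92 171]
(350, 200) [ 20  63 165]
(130, 222) [  0 181 145]
{'riser': array([ 681.3, -297.9,  834. ,  487.5,  -32.8]), 'book': array([ 5.722e+02, -1.920e+02,  1.455e+02,  1.063e+02,  2.000e-01]), 'staples': array([ 417.2, -203.8,   28.5,   54. ,    5.3])}
eraser,pad,stamp [[ 0.598 -0.335  0.073]
 [ 0.618 -0.052  0.073]] [[0.431 0.156 0.04 ]]
riser corners [[ 0.379  0.007  0.06 ]
 [ 0.372 -0.392  0.06 ]
 [ 0.668 -0.4    0.06 ]
 [ 0.675  0.     0.06 ]]
```

```bash
cat >> h.py <<'E'
from scipy.spatial.transform import Rotation as Ro
def shift(x,y,z,yaw):
    s=telemetry.sense(); R=Ro.from_euler("xyz",s["eef_rot"],degrees=True)
    d=R.inv().apply(np.array([x,y,z])-s["eef_pos"]*1000)
    print("at",(s["eef_pos"]*1000).round(1),s["eef_rot"].round(1),"t",s["time_s"],"shift",d.round(1),"turn",round(s["eef_rot"][2]-yaw,1))
def edge(c,a,b,n=40,half=14,z=.06):
    """board edge: strongest brightness step of the green channel across segment a-b; robust line, world"""
    a,b=np.float64(a),np.float64(b); t=(b-a)/np.linalg.norm(b-a); nn=np.array([-t[1],t[0]])
    sat=cv2.cvtColor(cv2.GaussianBlur(c["color"],(5,5),0),cv2.COLOR_RGB2HSV)[...,1].astype(np.float32)
    o=np.arange(-half,half+.1,.5); P=[]
    for f in np.linspace(.08,.92,n):
        q=(a+f*(b-a))+o[:,None]*nn
        p=cv2.remap(sat,q[:,0].astype(np.float32)[None],q[:,1].astype(np.float32)[None],cv2.INTER_LINEAR)[0]
        P.append(q[np.argmax(np.abs(np.gradient(p)))])
    w=cast(c,P,z)[:,:2]*1000
    v=cv2.fitLine(w.astype(np.float32),cv2.DIST_HUBER,0,.01,.01).ravel()
    return v[2:],np.degrees(np.arctan2(v[1],v[0])),np.std(np.cross(v[:2],w-v[2:]))
E
python3 -W ignore - <<'E'
from h import *
a=imaging.camera("top")
R,_=cv2.Rodrigues(np.array(a["rvec"]));print("cam",(-R.T@np.ravel(a["tvec"])).round(3))
for n,p,q in(("front",(186,243),(339,245)),("back",(191,130),(339,133)),("left",(190,131),(186,243)),("right",(340,133),(340,245))): print(n,*edge(a,p,q,half=7))
cv2.imwrite("pics/2.png",cv2.cvtColor(cv2.resize(a["color"][120:260,170:360],None,fx=4,fy=4,interpolation=cv2.INTER_CUBIC),cv2.COLOR_RGB2BGR))
shift(417,-143,150,-1)
E
```

```text
cam [ 0.365 -0.161  1.178]
front [ 371.79013 -192.45586] 88.942856 0.908352679580077
back [ 668.1591  -191.11424] -88.33189 11.860591596601775
left [505.73434   6.22429] -1.4761298 5.6223834686527425
right [ 517.4318 -394.6865] -1.3631432 0.023079538670669874
at [ 195.4 -459.9  255.8] [-179.9   -0.    23. ] t 0.2 shift [ 327.9 -204.8  106. ] turn 24.0
```

View pics/2.png

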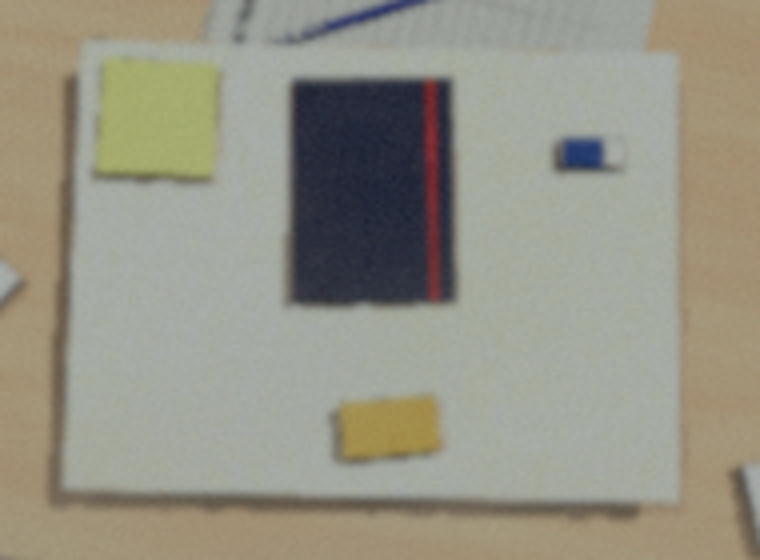

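The crop confirms the board's edges: the front edge is at rows 490–500 of the crop, about x = 372 mm, with a yaw of about -1.2°. The box at (390,428) has the notebook's front end behind it at row 300.

Emit:
{"api": "drive_tool", "payload": {"targets": [[50, -31, 0, 5, 1], [100, -62, 10, 10, 1], [150, -94, 20, 15, 1], [200, -125, 35, 20, 1], [250, -156, 50, 24, 1]]}}

```text
time_s: 0.82
eef_pos: [0.3655, -0.2173, 0.206]
eef_rot: [180.0, -0.0, -1.1]
force: [1.7, -0.3, 0.4]
gripper_width: 0.0005
grip_force: 0.0
```

```bash
python3 - <<'E'
from h import *
shift(417,-140,110,-1.2)
E
```

```text
at [ 365.5 -217.3  206. ] [180.   -0.   -1.1] t 0.825 shift [ 49.9 -78.3  96.1] turn 0.1
```

Emit:
{"api": "drive_tool", "payload": {"targets": [[25, -40, 20, 0, 1], [50, -78, 40, 0, 1], [50, -78, 75, 0, 1], [50, -78, 96, 0, 1], [50, -78, 96, 0, 1]]}}

```text
time_s: 1.45
eef_pos: [0.4144, -0.1409, 0.1088]
eef_rot: [-179.9, 0.2, -0.9]
force: [0.7, 0.1, 0.2]
gripper_width: 0.0001
grip_force: 0.0
```

```bash
python3 - <<'E'
from h import *
shift(417,-140,92,-1.2)
a=imaging.camera("top"); print(measure(a)["staples"])
cv2.imwrite("pics/3.png",cv2.cvtColor(cv2.resize(a["color"][120:260,170:360],None,fx=4,fy=4,interpolation=cv2.INTER_CUBIC),cv2.COLOR_RGB2BGR))
E
```

```text
at [ 414.4 -140.9  108.8] [-179.9    0.2   -0.9] t 1.45 shift [ 2.6 -1.  16.8] turn 0.3
[ 4.180e+02 -2.173e+02  2.800e+01  2.810e+01  1.000e-01]
```

View pics/3.png

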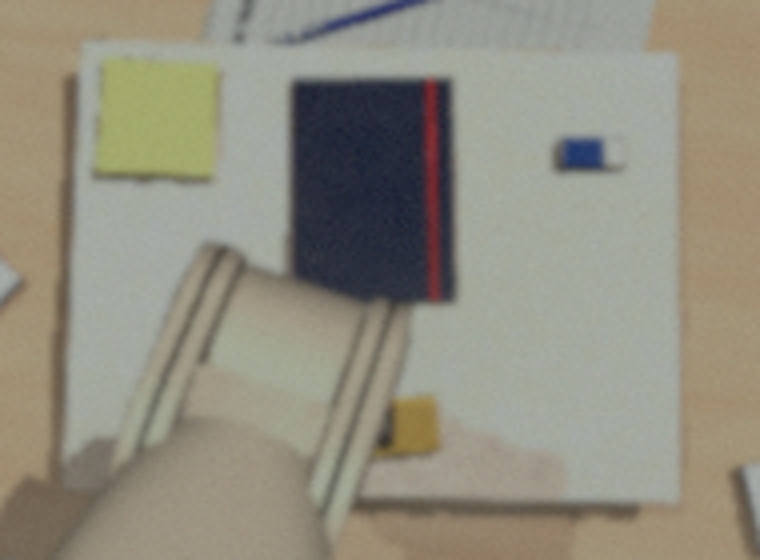

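The view shows the wrist above the area left of the box, with the box's right part at (415,425) still in place. I'll lower the tool and push right.

Emit:
{"api": "drive_tool", "payload": {"targets": [[3, 0, 10, 0, 1], [3, 0, 18, 0, 1], [3, 0, 18, 0, 1], [3, 8, 18, 0, 1], [3, 16, 18, 0, 1]]}}

```text
time_s: 2.12
eef_pos: [0.4189, -0.1585, 0.0927]
eef_rot: [180.0, -0.0, -1.0]
force: [1.3, 0.3, -0.3]
gripper_width: -0.0002
grip_force: 0.2
```

Emit:
{"api": "drive_tool", "payload": {"targets": [[0, 10, 0, 0, 1], [0, 20, 0, 0, 1], [0, 30, 0, 0, 1], [0, 40, 0, 0, 1], [0, 50, 0, 0, 1]]}}

```text
time_s: 2.75
eef_pos: [0.4177, -0.2085, 0.0923]
eef_rot: [-180.0, 0.0, -1.0]
force: [-0.5, -0.6, 0.3]
gripper_width: 0.0003
grip_force: 0.2
```

Emit:
{"api": "drive_tool", "payload": {"targets": [[0, 10, 0, 0, 1], [0, 20, 0, 0, 1], [0, 30, 0, 0, 1], [0, 40, 0, 0, 1], [0, 48, 0, 0, 1]]}}

```text
time_s: 3.38
eef_pos: [0.417, -0.2564, 0.0923]
eef_rot: [180.0, 0.0, -1.0]
force: [-1.6, 0.9, -0.2]
gripper_width: 0.0002
grip_force: 0.2
```

```bash
python3 - <<'E'
from h import *
shift(417,-273,91,-1.2)
a=imaging.camera("top"); print(measure(a,st=(310,230)))
E
```

```text
at [ 417.  -256.4   92.3] [180.   0.  -1.] t 3.375 shift [ 0.3 16.6  1.3] turn 0.2
{'riser': array([ 689.2, -319.3,  430.9,  847.7,   24.4]), 'book': array([ 5.722e+02, -1.933e+02,  1.456e+02,  1.036e+02,  2.000e-01]), 'staples': array([ 3.635e+02, -5.799e+02,  1.750e+01,  2.030e+01,  2.000e-01])}
```

Emit:
{"api": "drive_tool", "payload": {"targets": [[0, 6, 0, 0, 1], [0, 12, 0, 0, 1], [0, 16, 0, 0, 1], [0, 16, 0, 0, 1], [0, 4, 0, 0, 1]]}}

```text
time_s: 4.05
eef_pos: [0.417, -0.2598, 0.0923]
eef_rot: [180.0, -0.0, -1.0]
force: [0.1, 0.5, -0.0]
gripper_width: -0.0004
grip_force: 0.0
```

Emit:
{"api": "drive_tool", "payload": {"targets": [[0, -10, 0, 0, 1], [0, -10, -50, 0, 1], [0, -10, -100, 0, 0.5], [-30, -40, -110, 0, 0.3], [-30, -90, -110, 0, 0.3]]}}

```text
time_s: 4.68
eef_pos: [0.3878, -0.1687, 0.2037]
eef_rot: [179.9, -0.1, -1.2]
force: [0.7, 1.1, -1.3]
gripper_width: 0.0543
grip_force: 0.0
```

```bash
python3 - <<'E'
from h import *
a=imaging.camera("top"); print(measure(a,st=(310,230)))
cv2.imwrite("pics/4.png",cv2.cvtColor(cv2.resize(a["color"][120:260,170:360],None,fx=4,fy=4,interpolation=cv2.INTER_CUBIC),cv2.COLOR_RGB2BGR))
shift(680,-192,180,-1.2)
print(telemetry.sense()["gripper_width"])
E
```

```text
{'riser': array([ 469.1, -369. , 1007. ,  771.6,   10.5]), 'book': array([ 5.684e+02, -1.920e+02,  1.533e+02,  1.063e+02,  3.000e-01]), 'staples': array([ 4.132e+02, -3.155e+02,  2.790e+01,  5.650e+01,  1.000e-01])}
at [ 386.9 -163.   202.9] [-179.7   -0.    -0.8] t 4.725 shift [293.5  25.   22.8] turn 0.4
0.05967637258998071
```

View pics/4.png

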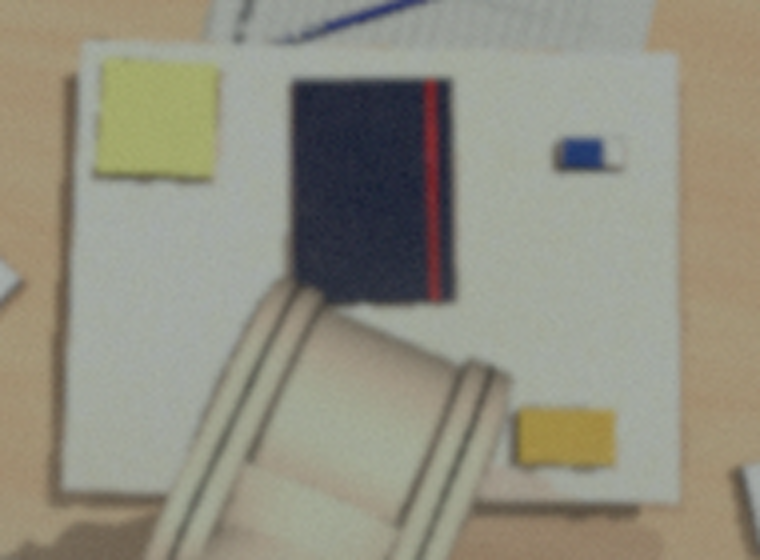

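The box now lies flat and parallel at crop (566,437), about 40 mm clear of the notebook's lane. The notebook hasn't moved. Next I'll go behind the notebook.

Emit:
{"api": "drive_tool", "payload": {"targets": [[58, 6, 0, 0, 0.3], [116, 12, 0, 0, 0.3], [174, 19, 0, 0, 0.3], [233, 25, 0, 0, 0.3], [293, 25, 0, 0, 0.3]]}}

```text
time_s: 5.35
eef_pos: [0.6827, -0.1987, 0.2021]
eef_rot: [180.0, -0.0, -1.0]
force: [1.2, -0.2, 1.4]
gripper_width: 0.0599
grip_force: 0.0
```

```bash
python3 - <<'E'
from h import *
shift(680,-192,120,-1.2)
b=imaging.camera("wrist"); save(b,"5")
E
```

```text
at [ 682.7 -198.7  202.1] [180.  -0.  -1.] t 5.35 shift [-2.8 -6.6 82.1] turn 0.2
```

View pics/5.png

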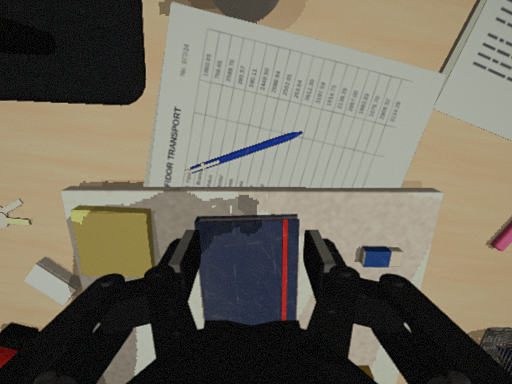

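The wrist view shows the notebook's rear edge at row 216 (cols 197–297) and the riser's back edge at row 190. The fingers straddle the notebook's width, clear of the pad and the eraser.

```bash
python3 - <<'E'
from h import *
b=imaging.camera("wrist")
print((cast(b,[(197,217),(297,215)],.075)*1000).round(1).tolist(),(cast(b,[(65,190),(440,190)],.06)*1000).round(1).tolist())
E
```

```text
[[663.2, -144.0, 75.0], [664.1, -241.3, 75.0]] [[687.8, -8.3, 60.0], [682.6, -388.3, 60.0]]
```

Emit:
{"api": "drive_tool", "payload": {"targets": [[-1, -6, 40, 0, 0.3], [-1, -6, 80, 0, 0.3], [-1, -6, 95, 0, 0.3], [-1, -6, 95, 0, 0.3]]}}

```text
time_s: 5.95
eef_pos: [0.679, -0.1926, 0.1065]
eef_rot: [-180.0, 0.1, -1.0]
force: [1.4, -0.0, 0.3]
gripper_width: 0.0601
grip_force: 0.0
```

```bash
python3 - <<'E'
from h import *
shift(680,-192,85,-1.2)
print(measure(imaging.camera("top")))
E
```

```text
at [ 679.  -192.6  106.5] [-1.8e+02  1.0e-01 -1.0e+00] t 5.95 shift [ 1.  -0.6 21.5] turn 0.2
{'riser': array([ 640.6, -137.1,  617.3,  158.7,  -17.1]), 'book': array([ 5.723e+02, -2.198e+02,  1.512e+02,  5.170e+01, -4.000e-01]), 'staples': array([ 4.132e+02, -3.155e+02,  2.790e+01,  5.650e+01,  1.000e-01])}
```

```bash
python3 - <<'E'
from h import *
b=imaging.camera("wrist"); R,_=cv2.Rodrigues(np.array(b["rvec"]));print("cam",(-R.T@np.ravel(b["tvec"])).round(3))
g=cv2.cvtColor(b["color"],cv2.COLOR_RGB2BGR); cv2.imwrite("pics/6.png",g)
E
```

```text
cam [ 0.759 -0.194  0.226]
```

View pics/6.png

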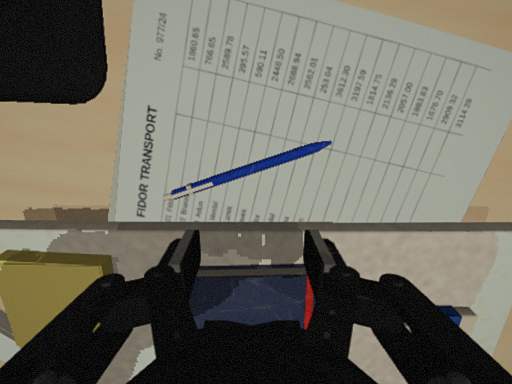

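The wrist view is clear now: the riser's back face spans rows 222–231 and the notebook's back face rows 264–277, both beyond the fingertips. My earlier pick was a lower edge.

```bash
python3 - <<'E'
from h import *
b=imaging.camera("wrist")
for p,z in(((250,265),.06),((250,277),.075),((250,231),.06),((250,222),.042)): print((cast(b,p,z)*1000).round(1))
E
```

```text
[[ 647.3 -191.4   60. ]]
[[ 648.  -191.5   75. ]]
[[ 674.6 -192.    60. ]]
[[ 673.  -191.8   42. ]]
```

Emit:
{"api": "drive_tool", "payload": {"targets": [[0, 0, 8, 0, 0.3], [0, 0, 16, 0, 0.3], [0, 0, 16, 0, 0.3]]}}

```text
time_s: 6.48
eef_pos: [0.6793, -0.1931, 0.09]
eef_rot: [-180.0, 0.1, -1.0]
force: [-0.3, -0.0, -0.1]
gripper_width: 0.0595
grip_force: 0.0
```

Emit:
{"api": "drive_tool", "payload": {"targets": [[0, 0, 2, 0, 0.3], [0, 0, 4, 0, 0.3], [0, 0, 4, 0, 0.3]]}}

```text
time_s: 6.85
eef_pos: [0.68, -0.1932, 0.0871]
eef_rot: [-180.0, 0.0, -1.0]
force: [0.5, -0.8, -0.0]
gripper_width: 0.06
grip_force: 0.0
```

Emit:
{"api": "drive_tool", "payload": {"targets": [[-8, 0, 0, 0, 0.3], [-16, 0, 0, 0, 0.3], [-24, 0, 0, 0, 0.3], [-32, 0, 0, 0, 0.3], [-40, 0, 0, 0, 0.3]]}}

```text
time_s: 7.48
eef_pos: [0.6397, -0.1926, 0.0876]
eef_rot: [180.0, -0.0, -1.0]
force: [1.1, 0.1, 0.1]
gripper_width: 0.0595
grip_force: 0.4
```

```bash
python3 - <<'E'
from h import *
shift(500,-192,86,-1.2)
b=imaging.camera("wrist"); save(b,"7")
E
```

```text
at [ 639.7 -192.6   87.6] [180.  -0.  -1.] t 7.475 shift [-139.7    1.8    1.5] turn 0.2
```

View pics/7.png

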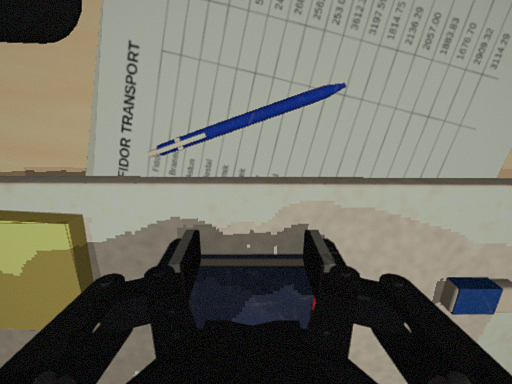

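The notebook's rear face is at rows 255–266, close against the fingers. I'll check whether it moved with them.

```bash
python3 - <<'E'
from h import *
b=imaging.camera("wrist")
print((cast(b,[(205,256),(300,256)],.06)*1000).round(1).tolist(),(cast(b,[(205,266),(300,266)],.075)*1000).round(1).tolist())
E
```

```text
[[626.4, -163.1, 60.0], [625.3, -222.2, 60.0]] [[629.3, -165.7, 75.0], [628.3, -219.5, 75.0]]
```

Emit:
{"api": "drive_tool", "payload": {"targets": [[-9, 0, 0, 0, 0.3], [-18, 0, 0, 0, 0.3], [-27, 0, 0, 0, 0.3], [-36, 0, 0, 0, 0.3], [-45, 0, 0, 0, 0.3]]}}

```text
time_s: 8.2
eef_pos: [0.5946, -0.1918, 0.0874]
eef_rot: [180.0, -0.0, -1.0]
force: [1.0, -0.4, -0.0]
gripper_width: 0.0599
grip_force: 0.7
```

Emit:
{"api": "drive_tool", "payload": {"targets": [[-9, 0, 0, 0, 0.3], [-18, 0, 0, 0, 0.3], [-27, 0, 0, 0, 0.3], [-36, 0, 0, 0, 0.3], [-45, 0, 0, 0, 0.3]]}}

```text
time_s: 8.82
eef_pos: [0.5496, -0.191, 0.0874]
eef_rot: [180.0, -0.0, -1.0]
force: [2.0, 0.3, 1.1]
gripper_width: 0.06
grip_force: 0.8
```

Emit:
{"api": "drive_tool", "payload": {"targets": [[-8, 0, 0, 0, 0.3], [-16, 0, 0, 0, 0.3], [-24, 0, 0, 0, 0.3], [-29, 0, 0, 0, 0.3], [-32, 0, 0, 0, 0.3]]}}

```text
time_s: 9.45
eef_pos: [0.5177, -0.1904, 0.0872]
eef_rot: [-180.0, 0.0, -1.0]
force: [1.0, 0.1, 1.2]
gripper_width: 0.0597
grip_force: 0.6
```

```bash
python3 - <<'E'
from h import *
shift(493,-192,86,-1.2)
a=imaging.camera("top")
cv2.imwrite("pics/8.png",cv2.cvtColor(cv2.resize(a["color"][120:270,170:360],None,fx=4,fy=4,interpolation=cv2.INTER_CUBIC),cv2.COLOR_RGB2BGR))
b=imaging.camera("wrist")
g=cv2.cvtColor(b["color"],cv2.COLOR_RGB2GRAY); print(g[245:285:2,250])
E
```

```text
at [ 517.7 -190.4   87.2] [-180.    0.   -1.] t 9.45 shift [-24.6   2.    1.2] turn 0.2
[132  85  83  81  87  23  21  41  51  46  45   4  20  25  28  25  18  32
   6  16]
```

View pics/8.png

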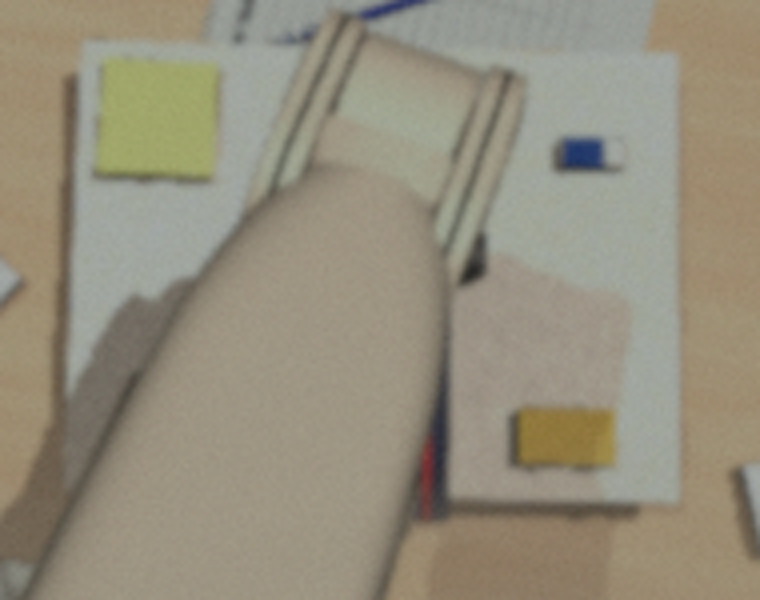

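The notebook's front corner pokes past the edge (row 518 against 498, about 14 mm). The box and the bystanders haven't moved. I'll push most of the remainder, then back off and measure.

Emit:
{"api": "drive_tool", "payload": {"targets": [[-6, 0, 0, 0, 0.3], [-12, 0, 0, 0, 0.3], [-17, 0, 0, 0, 0.3], [-21, 0, 0, 0, 0.3], [-21, 0, 0, 0, 0.3]]}}

```text
time_s: 10.18
eef_pos: [0.4965, -0.1901, 0.0873]
eef_rot: [-180.0, 0.0, -1.0]
force: [0.7, -0.5, 0.2]
gripper_width: 0.0599
grip_force: 0.0
```

Emit:
{"api": "drive_tool", "payload": {"targets": [[20, 0, 0, 0, 0.3], [20, 0, -50, 0, 0.3], [20, -50, -80, 0, 0.3], [20, -110, -80, 0, 0.3], [20, -170, -80, 0, 0.3]]}}

```text
time_s: 10.8
eef_pos: [0.5203, -0.0192, 0.168]
eef_rot: [180.0, -0.1, -1.0]
force: [0.5, 0.5, -0.6]
gripper_width: 0.0596
grip_force: 0.0
```

```bash
python3 -W ignore - <<'E'
from h import *
a=imaging.camera("top")
print(measure(a,nb=(263,230),st=(310,230)))
for p,q in(((186,243),(240,243.5)),((290,244.5),(339,245))): print(edge(a,p,q,half=7))
cv2.imwrite("pics/9.png",cv2.cvtColor(cv2.resize(a["color"][120:270,170:360],None,fx=4,fy=4,interpolation=cv2.INTER_CUBIC),cv2.COLOR_RGB2BGR))
E
```

```text
{'riser': array([ 681.5, -296.2,  834.7,  489.6,  -32.7]), 'book': array([ 4.074e+02, -1.693e+02,  1.532e+02,  1.095e+02, -3.000e-01]), 'staples': array([ 4.132e+02, -3.154e+02,  2.790e+01,  5.640e+01,  1.000e-01])}
(array([373.924  , -66.85389], dtype=float32), np.float32(88.42395), np.float64(0.7764691579254086))
(array([ 369.4845, -330.3762], dtype=float32), np.float32(89.884735), np.float64(1.0579053262855722))
```

View pics/9.png

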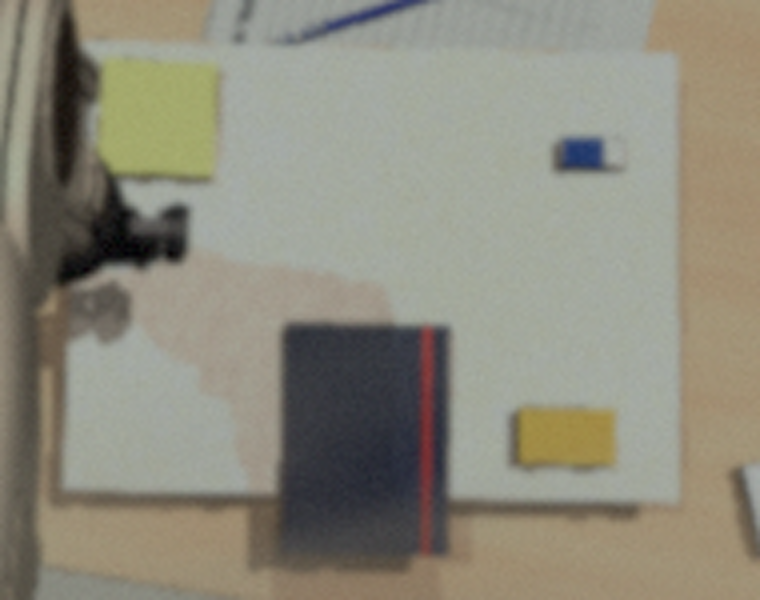

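The notebook now sticks out: its front end is at crop rows ~553 (left corner 283, right corner 447) and its rear at row 325. The riser edge is at rows ~495–500. Nothing else has moved, and the gripper is off to the left.

```bash
python3 -W ignore - <<'E'
from h import *
a=imaging.camera("top")
f=lambda *p:[(170+(u+.5)/4-.5,120+(v+.5)/4-.5) for u,v in p]
print("book",(cast(a,f((283,554),(447,554),(447,325),(283,325)),.075)*1000).round(1)[:,:2].tolist())
print("edge",(cast(a,f((60,490),(270,494),(460,500),(680,502)),.06)*1000).round(1)[:,:2].tolist())
g=cv2.GaussianBlur(a["color"],(3,3),0)[...,0].astype(np.float32)
def step(u,r0,r1):
    p=np.gradient(g[r0:r1,u]); i=np.argmax(np.abs(p)); return r0+i
U=[244,250,256,262,268,279]
for n,r0,r1 in(("front",248,268),("rear",193,210)):
    w=cast(a,[(u,(lambda d:(np.arange(r0,r1)*d).sum()/d.sum())(np.abs(np.gradient(g[r0:r1,u]))**2)) for u in U],.075)*1000
    print(n,w[:,:2].round(1).tolist(),np.degrees(np.polyfit(w[:,1],w[:,0],1)[0]*-1).round(2))
E
```

```text
book [[338.1, -135.8], [338.3, -239.8], [484.3, -240.8], [484.1, -135.1]]
edge [[378.5, 8.4], [376.0, -126.9], [372.4, -249.5], [371.4, -391.5]]
front [[331.1, -145.1], [332.2, -160.2], [330.3, -175.4], [329.8, -190.6], [329.3, -205.8], [336.7, -233.8]] 2.34
rear [[485.2, -144.4], [485.3, -159.9], [484.6, -175.4], [484.6, -190.8], [484.5, -206.3], [483.8, -234.7]] -0.9
```

The rear is at 484.7 mm, so the overhang is about 37.5 mm and parallel (-0.9° against the edge's -1.0°). One small 2.5 mm nudge will finish it.

Emit:
{"api": "drive_tool", "payload": {"targets": [[0, 60, 0, 0, 0.3], [0, 120, 0, 0, 0.3], [0, 170, 0, 0, 0.3], [0, 170, 50, 0, 0.3], [0, 170, 80, 0, 0.3]]}}

```text
time_s: 11.52
eef_pos: [0.5156, -0.192, 0.0853]
eef_rot: [-180.0, 0.1, -1.1]
force: [0.2, -0.1, -0.3]
gripper_width: 0.0599
grip_force: 0.0
```

Emit:
{"api": "drive_tool", "payload": {"targets": [[0, 0, 0, 0, 0.3], [-10, 0, 0, 0, 0.3], [-19, 0, 0, 0, 0.3], [-22.5, 0, 0, 0, 0.3], [-22.5, 0, 0, 0, 0.3]]}}

```text
time_s: 12.15
eef_pos: [0.4948, -0.1901, 0.0883]
eef_rot: [180.0, -0.1, -1.0]
force: [0.3, -0.3, 0.3]
gripper_width: 0.0597
grip_force: 0.0
```

Emit:
{"api": "drive_tool", "payload": {"targets": [[20, 0, 0, 0, 0.3], [20, 0, -50, 0, 0.3], [20, -50, -80, 0, 0.3], [20, -110, -80, 0, 0.3], [20, -170, -80, 0, 0.3]]}}

```text
time_s: 12.78
eef_pos: [0.5181, -0.019, 0.1684]
eef_rot: [-180.0, -0.1, -1.0]
force: [0.7, -0.3, 0.1]
gripper_width: 0.0597
grip_force: 0.0
```

```bash
python3 -W ignore - <<'E'
from h import *
a=imaging.camera("top"); print(measure(a,st=(310,230))["staples"])
g=cv2.GaussianBlur(a["color"],(3,3),0)[...,0].astype(np.float32)
U=[244,250,256,262,268,279]; r0,r1=193,212
w=cast(a,[(u,(lambda d:(np.arange(r0,r1)*d).sum()/d.sum())(np.abs(np.gradient(g[r0:r1,u]))**2)) for u in U],.075)*1000
print(w[:,:2].round(1).tolist())
E
```

```text
[ 4.132e+02 -3.155e+02  2.790e+01  5.650e+01  1.000e-01]
[[483.5, -144.4], [483.3, -159.9], [483.3, -175.4], [483.4, -190.8], [482.8, -206.3], [482.8, -234.7]]
```

The rear is now at 483.2 mm, so about 39 mm sticks out, parallel to the edge. The gripper is clear of everything.

```bash
python3 -c "
from station import ticket; print(ticket.job_done())"
```

```text
the job is handed in; nothing more can be done
None
```

The job is handed in: the staples box is flat on the riser about 40 mm clear to the right, and the notebook sticks out about 39 mm past the front edge, parallel to it to within about half a degree; the eraser, sticky notes and stamp were not touched.

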